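# Close the half-open organiser drawer past its spring stop bar

## Robot

A 6-joint arm with a two-finger parallel gripper is mounted at the origin on the work surface. World frame = base frame: x ahead of the robot, y to its left, z up, the work surface at z = 0. Lengths are in m, angles in rad, forces in N, time in s.
With the tool pointing down it reaches from about 0.35 to 0.8 m from the base axis. Payload 7.3 kg.
Tool frame: the origin (TCP) lies where the fingers leave the gripper's body, on its centre line; the fingertips stand 73 mm ahead of it and the grasp point (between the pads) lies 54 mm ahead of it; z points along the fingers, y is the line along which they close (so a half turn about z gives the same grasp; the last joint's range is limited). The gripper opens to 85 mm and grips with 20 to 120 N. Pads are 22 mm wide; open, the fingers measure 114 mm over their backs; the gripper's body (76 mm by 85 mm) begins 54 mm behind the grasp point. The pads swing forward as they close: fully open they stand 13 mm farther back than shut.
Start: joints at [1.011, 0.342, 1.524, -0, 1.275, -0.146], TCP at [0.211, 0.481, 0.304] pointing down, gripper open.
Joint ranges: [-2.53, 2.53], [-0.77, 2.02], [0.04, 2.7], [-1, 4.14], [0.28, 2.66], [-3.11, 3.11]. Speed limits (rad/s): [2.57, 2.57, 3.14, 3.14, 3.14, 3.14].

## Interface

Orientations are given as a unit quaternion [x, y, z, w].
In Python, from cell import bot gives the robot as it stands. The module is installed in compiled form; this text tells all that it offers.
- The arm moves only by the tool servo_tool, never from a script. Its argument "moves" is text: rows parted by semicolons, each of 6 numbers parted by spaces: the shift along the tool's x, y, z in units of 60 mm (1.0 is 60 mm), then the turn, a rotation vector about the tool's x, y, z in units of 8 degrees (1.0 is 8 degrees). A call has exactly 8 rows; each row is the pose to reach, as a shift and turn from the pose commanded when the call began, along the tool's axes at that moment; what a row does not reach only later rows make up. A row lasts 1/8 s, in which the tool goes at most 62.5 mm and 10.7 degrees, less where a joint would pass 70% of its speed; a pose out of reach is approached as far as the arm can. A call with a gripper value outside its range is refused whole. "fingers" is the closure, from -1 (fully open) to 1 (shut), set as the call begins (left out, the last holds). The fingers move at their own pace and stop on an object; "grip_force" is the grip in N (left out, the last holds). Time passes only in rows, so rows that repeat a pose let the fingers close, or fill a call up. It gives the time, the measured TCP pose, the force, the opening and the grip force at its end, in the units of the state.
- bot.sense(): the state, without advancing time (a new reading comes with each control period).
- bot.grab_frame(name): name is "scene" or "top" or "wrist"; returns the picture (384x512x3 uint8, red, green, blue); there is no depth.
- bot.calibration(name): a dict with "intrinsics" (3x3 intrinsics, pixels), "R" (3x3) and "t" (3): a world point X has camera coordinates R X + t. Camera axes: x right, y down, z forward; pixel columns grow to the right and rows downward; lengths in m; the calibration is good to about 2 mm. The wrist camera is an equidistant fisheye: a pixel r from the principal point sees the ray r / f radians off the axis. A picture is of the moment at which its call begins: read the wrist's pose just before it. calibration takes no time and is no camera call; for the wrist camera it gives the pose at the moment of the call.
- bot.close_job(): hands the job in; it is judged then, once.
The state is a dict: "time_s": time; "joint_pos": joint angles; "qd": joint speeds; "joint_torque": joint torques, N m; "ee_pos": TCP position; "eef_rot": TCP orientation; "contact_force": force on the tool from outside, world axes, zero at the start; "wrist_torque": the same for the moment, N m; "opening": opening from 0.0 (shut) to 1.0 (fully open); "gripper_force": force on a finger pad.
Only numpy, scipy, OpenCV 4.12 (cv2) and the standard library are available. Lean on these libraries where they do the work, as an engineer would, in place of code of your own. Each camera call takes 0.05 s, during which the arm holds its last target. There are 200 camera calls.

## Task

The shallow drawer of the wooden organiser stands part open, and the ridge on the spring-loaded steel stop bar beside it keeps it from closing. Press the bar down with a fingertip and, while you hold it down, push the drawer fully shut over the ridge with the same hand, the finger sliding along the bar; then let go, so that the bar springs up in front of the shut drawer and locks it. Do not grip or lift anything, and leave the things standing around where they are.

Things in the scene. Friction and masses are not known exactly. Their poses are not given: they have to be found in the camera images.
- organiser: low light-wood drawer housing fixed on the white top, 160 mm deep (x 0 to 160), 240 mm wide (y -100 to 140), 80 mm high. Origin on the table top in the plane of its open front. x points into the housing (the way the drawer shuts), y to the left for one facing the front, z up. A runner 20 mm high under the stop bar lies along its right (-y) side and reaches 220 mm out in front.
- drawer (a joint): how far the drawer is open (m): 0 shut, 0.135 fully open. It slides along the organiser's x with about 1.2 N of friction, slight damping, and stays where it is left. With the bar up, the ridge stops it from closing below 0.062; with the bar down it runs free to its end stop at 0. Below 0.006 the bar can spring up in front of it and lock it.
- drawer_front: the drawer's wooden front board, 14 mm thick, with a steel knob standing 36 mm out near its middle. Its right end is a wing over the stop bar: organiser y -169 to -94 mm, 50 to 82 mm above the table. Axes as the organiser's; its origin is the organiser's origin shifted to -x by the drawer's opening, and the board's front face lies 14 mm to the -x side of it.
- push_face (a point): point on the front face of the board's wing where the finger pushes (66 mm above the table, 145 mm to the right (-y) of the organiser's origin, straight over the stop bar's finger lane); it moves with the drawer. x axis along the closing direction.
- front_lining: thin wooden lining on the rear (inner) face of the front board; it is touched only if somebody reaches behind the board to grip it.
- stop_bar (a joint): how far the stop bar is pressed down (m): 0 up, 0.014 fully down. Spring: about 3 N to start, about 8 N fully down. The ridge clears the drawer front when the value is over 0.008; aim for 0.011 to 0.012.
- bar_plate: steel plate of the stop bar, 220 mm long (organiser x -220 to 0), 62 mm wide (y -168 to -106), top 46 mm above the table when up; it moves only straight down. On its inner edge stands the ridge, 12 mm above the plate (x -62 to -20, y -118 to -106). The rest, y -168 to -118, is a flat lane for a finger. Origin: the organiser's, lowered by the press.
- bar_lane (a point): point on the top face of the bar plate, in the middle of its length and on the centre line of the finger lane (110 mm in front of, and 145 mm to the right (-y) of, the organiser's origin; 46 mm above the table when the bar is up).
- coaster: round wooden coaster, 100 mm wide, 8 mm thick, on top of the housing. Origin under its centre. Leave alone.
- mate_cup: black silicone cup, 76 mm wide, 85 mm high, standing on the coaster. Origin under its centre. Leave alone.
- flask: steel vacuum flask, 80 mm wide, 270 mm high with its black cap, left of the housing. Origin under its centre. Leave alone.
- sugar_jar: glass sugar jar with a steel lid, 76 mm wide, 102 mm high, to the left of the drawer. Origin under its centre. Leave alone.
- yerba_tin: round tin, 72 mm wide, 80 mm high, to the right of the stop bar. Origin under its centre. Leave alone.
- spoon: spoon 150 mm long lying on the table to the right of the stop bar. Leave alone.
- cactus_pot: terracotta pot with a small cactus, 84 mm wide, 132 mm high, front left. Origin under its centre. Leave alone.

How it is judged:
On the way, in this order (a step that is already met when the one before it is completed fails the run):
1. a finger presses the stop bar down while the drawer is still open (value of joint stop_bar above 0.008 m and value of joint drawer above 0.058 m and contact force between the fingers and bar_plate above 0.3 N), for 0.1 s.
2. the drawer front passes over the ridge while the finger holds the bar down (value of joint drawer between 0.012 and 0.055 m and value of joint stop_bar above 0.007 m and contact force between the fingers and bar_plate above 0.3 N), for 0.08 s.
3. the drawer is shut and the bar has sprung up in front of it (value of joint drawer below 0.007 m and value of joint stop_bar below 0.003 m), for 0.1 s.
At the end, for the whole second after the job is handed in: The drawer is shut (open by less than 7 mm), the stop bar is up again (pressed less than 3 mm) and so locks it, and every loose thing is within 20 mm of where it stood (all of step 3 and distance of each of coaster, mate_cup, flask, sugar_jar, yerba_tin, spoon, cactus_pot from where it was at the start of the episode below 0.02 m); the robot touches nothing.
It fails at once if the drawer front is gripped or touched from behind (contact force between the fingers and front_lining above 1 N).
It fails at once if a bystander is moved, lifted or carried (more than 20 mm) (distance of any of coaster, mate_cup, flask, sugar_jar, yerba_tin, spoon, cactus_pot from where it was at the start of the episode above 0.02 m).
It fails at once if a bystander is tipped (angle between any of coaster, mate_cup, flask, sugar_jar, yerba_tin, cactus_pot's own z axis and vertical above 0.35 rad).
It also fails if it takes over 32 s, if anything falls off the work surface, if the arm or the gripper's body presses on something with over 40 N, if the wrist force passes 120 N, or if a joint passes its speed limit or range.

## Working session

There is one attempt and no reset: what is moved stays moved. The work goes in short steps, Python scripts to look and compute and a tool call to move; the robot and the scene stay as the last step left them, time stands still between calls to the robot, and variables do not carry over. Pictures are saved under pics/ and viewed, at most 10 in all, crops included, and the job is handed in when it is done.

Besides the shell and the picture viewer there is one more tool, called after "Emit:" by a JSON object that holds its "api" and its "payload", one argument or row to a line. servo_tool: Moves the arm, as the interface text tells. Its arguments: {"type":"object","properties":{"moves":{"type":"string"},"fingers":{"type":"number"},"grip_force":{"type":"number"}},"required":["moves"]}

```bash
mkdir -p pics
python3 - <<'E'
from cell import bot
import cv2
for n in("scene","top"):
    f=bot.grab_frame(n); cv2.imwrite(f"pics/{n}0.png",cv2.resize(f[:,:,::-1],(800,600),interpolation=cv2.INTER_CUBIC))
    c=bot.calibration(n); print(n,c)
s=bot.sense(); print(s)
E
```

```text
scene {'intrinsics': array([[441.38454015,   0.        , 265.74776044],
       [  0.        , 441.38454015, 197.74957362],
       [  0.        ,   0.        ,   1.        ]]), 'R': array([[ 0.83916108,  0.54386577,  0.00432655],
       [ 0.4037094 , -0.61753594, -0.67503191],
       [-0.36445495,  0.56820717, -0.73777585]]), 't': array([-0.51897578, -0.15030728,  1.38921027])}
top {'intrinsics': array([[418.04978459,   0.        , 252.99845317],
       [  0.        , 418.04978459, 193.5962199 ],
       [  0.        ,   0.        ,   1.        ]]), 'R': array([[ 0.01891045, -0.99971127, -0.01482489],
       [-0.99714868, -0.01777442, -0.07333884],
       [ 0.07305416,  0.01616949, -0.99719689]]), 't': array([0.04520174, 0.58675621, 1.09101036])}
{'time_s': 0.1, 'joint_pos': array([ 1.01098274e+00,  3.42644424e-01,  1.52495630e+00,  4.80726104e-07,
        1.27538969e+00, -1.46016924e-01]), 'qd': array([-6.65765883e-05, -1.44669336e-03, -2.99563321e-03,  3.02018710e-04,
       -2.35792563e-03, -8.46742209e-04]), 'joint_torque': array([ 1.02962753e-03, -4.34449911e+01, -2.46490359e+01, -1.94203199e-04,
        4.66908590e-03, -3.88574847e-06]), 'ee_pos': array([0.21093928, 0.48046479, 0.30328771]), 'eef_rot': array([ 2.05425393e-01,  9.78672529e-01, -6.55727187e-04, -2.41772751e-04]), 'contact_force': array([0.35145937, 0.40975122, 0.21246632]), 'wrist_torque': array([ 0.02741623,  0.0621317 , -0.01334419]), 'gripper_force': 0.0, 'opening': 0.9991896968977714}
```

View pics/scene0.png

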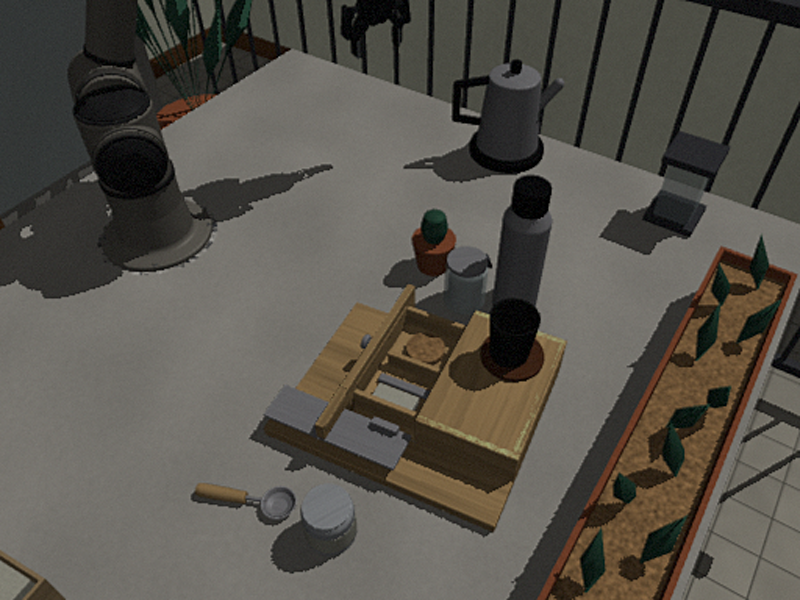

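View pics/top0.png

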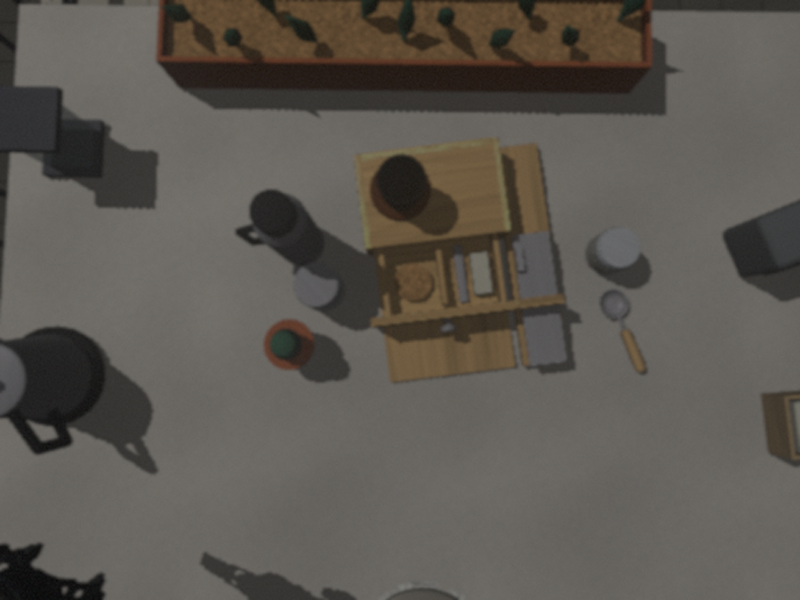

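The top view shows the housing top corners at about (367,248), (510,233), (357,155) and (498,140) px. The bar's near-right corner is at (566,362), and the right end of the drawer board is at (564,298). The tin (614,250) and the spoon (from (614,303) to (640,370)) lie to the right of the bar.

```bash
cat > h.py <<'E'
import numpy as np
from cell import bot
def ray(n,px,z,s=1.5625):
    c=bot.calibration(n);p=np.array([(px[0]+.5)/s-.5,(px[1]+.5)/s-.5,1])
    d=c["R"].T@np.linalg.inv(c["intrinsics"])@p;o=-c["R"].T@c["t"]
    return o+d*(z-o[2])/d[2]
def proj(n,X,s=1.5625):
    c=bot.calibration(n);q=c["intrinsics"]@(c["R"]@X+c["t"]);return (q[:2]/q[2]+.5)*s-.5
E
python3 - <<'E'
from h import *
from scipy.optimize import least_squares
O=[("top",(367,248),(0,140,80)),("top",(510,233),(0,-100,80)),("top",(357,155),(160,140,80)),("top",(498,140),(160,-100,80)),("top",(566,362),(-220,-168,46)),
("scene",(565,343),(160,140,80)),("scene",(518,458),(160,-100,80)),("scene",(478,312),(0,140,80))]
def T(p,X): 
    c,s=np.cos(p[2]),np.sin(p[2]);return np.array([p[0]+c*X[0]-s*X[1],p[1]+s*X[0]+c*X[1],X[2]])
f=lambda p:np.concatenate([proj(n,T(p,np.array(X)/1000))-np.array(q) for n,q,X in O])
r=least_squares(f,[.6,-.05,0],loss="soft_l1");p=r.x
print(p,np.degrees(p[2]),r.fun.reshape(-1,2).round(1).tolist())
for n,q in(("top",(564,298)),("top",(373,320)),("scene",(322,428))):
    w=ray(n,q,.082 if n=="top" else .05)[:2]-p[:2];c,s=np.cos(p[2]),np.sin(p[2]);print(n,w@[c,s],w@[-s,c])
for X in((-.11,-.145,.046),(-.18,-.145,.046),(-.2,-.145,.046),(-.08,-.145,.066),(0,-.145,.066)):print(X,T(p,X))
for n,q,z in(("top",(614,250),.08),("top",(640,370),.01),("top",(614,303),.01)):print(ray(n,q,z))
E
```

```text
[ 0.68601748 -0.03222382  0.13114489] 7.514048529342882 [[-2.1, 1.4], [1.8, -0.4], [-2.7, -1.5], [1.6, -3.2], [0.1, 0.8], [3.4, -2.1], [-0.6, 3.1], [-2.6, -3.1]]
top -0.11523879467447332 -0.1694976480865007
top -0.11579678988784166 0.13938601516685745
scene -0.12371436911410848 -0.155112418406821
(-0.11, -0.145, 0.046) [ 0.59592362 -0.1903633   0.046     ]
(-0.18, -0.145, 0.046) [ 0.52652472 -0.19951715  0.046     ]
(-0.2, -0.145, 0.046) [ 0.50669647 -0.20213254  0.046     ]
(-0.08, -0.145, 0.066) [ 0.625666   -0.18644022  0.066     ]
(0, -0.145, 0.066) [ 0.70497903 -0.17597868  0.066     ]
[ 0.67336553 -0.29630462  0.08      ]
[ 0.47955416 -0.361396    0.01      ]
[ 0.59298187 -0.31805215  0.01      ]
```

Emit:
{"api": "servo_tool", "payload": {
  "moves": "-0.6 -0.5 0 0 0 -0.4; -1.2 -1.0 0 0 0 -0.9; -1.8 -1.5 0 0 0 -1.4; -2.5 -2.1 0 0 0 -1.9; -3.2 -2.7 0 0 0 -2.4; -3.9 -3.3 0 0 0 -2.9; -4.6 -3.9 0 0 0 -3.4; -5.3 -4.5 0 0 0 -3.9",
  "fingers": 1,
  "grip_force": 30
}}

```text
time_s: 1.1
ee_pos: [0.394, 0.1039, 0.3039]
eef_rot: [-0.066, 0.998, 0.0, 0.0]
contact_force: [0.7, 1.5, 0.1]
opening: 0.003
gripper_force: 0.0
```

```bash
cat >> h.py <<'E'
from scipy.spatial.transform import Rotation as Ro
def where(p=(.686,-.0322,.1311),goal=None):
    s=bot.sense();R=Ro.from_quat(s["eef_rot"]);Q=Ro.from_euler("z",p[2])
    tip=s["ee_pos"]+R.apply([0,0,.073]);o=np.array([p[0],p[1],0])
    print("t",s["time_s"],"tip in org",Q.inv().apply(tip-o).round(4),"F org",Q.inv().apply(s["contact_force"]).round(2),"open",round(s["opening"],3))
    W=Q*Ro.from_matrix(np.diag([-1.,1,-1]))
    print("turn units",((R.inv()*W).as_rotvec(degrees=True)/8).round(2))
    if goal is not None: print("shift units",(R.inv().apply(Q.apply(goal)+o-tip)/.06).round(2))
E
python3 -c "
from h import *
where(goal=(-.165,-.145,.2))"
```

```text
t 1.1 tip in org [-0.2717  0.1731  0.2309] F org [0.89 1.44 0.11] open 0.003
turn units [0.   0.   0.01]
shift units [-1.77 -5.31  0.51]
```

Emit:
{"api": "servo_tool", "payload": {
  "moves": "-0.2 -0.7 0 0 0 0; -0.5 -1.5 0.1 0 0 0; -0.8 -2.3 0.3 0 0 0; -1.1 -3.1 0.5 0 0 0; -1.4 -3.9 0.7 0 0 0; -1.6 -4.6 0.9 0 0 0; -1.7 -5.1 1.1 0 0 0; -1.77 -5.3 1.3 0 0 0"
}}

```text
time_s: 2.1
ee_pos: [0.5405, -0.1972, 0.2247]
eef_rot: [-0.064, 0.998, 0.0, -0.0]
contact_force: [-0.5, 0.6, -0.1]
opening: 0.001
gripper_force: 0.0
```

```bash
python3 -c "
from h import *
import cv2
where(goal=(-.165,-.145,.05))
a=[cv2.resize(bot.grab_frame(n)[:,:,::-1],(400,300),interpolation=cv2.INTER_AREA) for n in ('scene','top')]
w=cv2.resize(bot.grab_frame('wrist')[:,:,::-1],(400,300))
c=cv2.resize(bot.grab_frame('top')[120:270,220:420,::-1],(400,300))
cv2.imwrite('pics/m1.png',cv2.vconcat([cv2.hconcat(a),cv2.hconcat([w,c])]))
where(goal=(-.165,-.145,.05))
"
```

```text
t 2.1 tip in org [-0.1659 -0.1445  0.1517] F org [-0.45  0.69 -0.14] open 0.001
turn units [ 0.   -0.01 -0.01]
shift units [-0.02 -0.01  1.7 ]
t 2.3 tip in org [-0.1659 -0.1421  0.1527] F org [ 0.41  0.79 -0.17] open -0.001
turn units [ 0.01 -0.01  0.  ]
shift units [-0.02 -0.05  1.71]
```

View pics/m1.png

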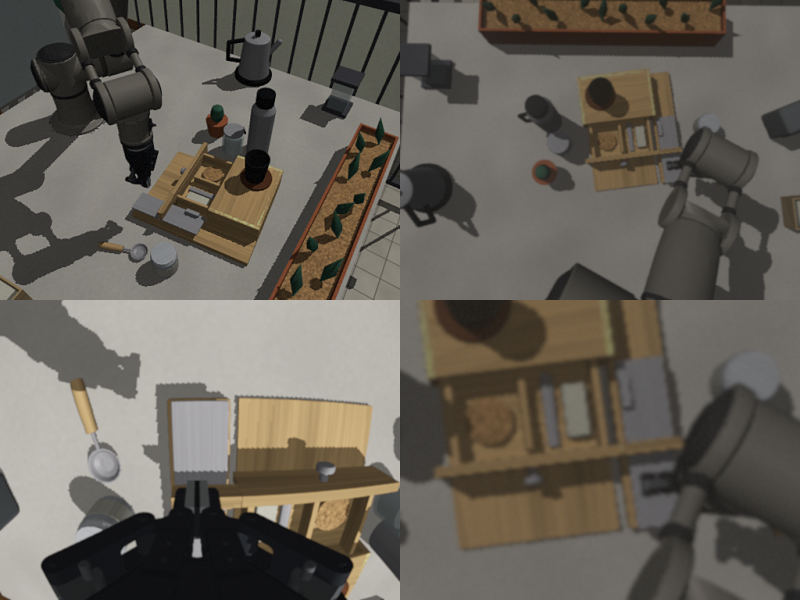

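The wrist view shows the closed fingers at about (197,495) px, over the finger lane and in front of the board. The lane spans u from 168 to 219, so the margins are fine. I'll descend now.

Emit:
{"api": "servo_tool", "payload": {
  "moves": "0 -0.02 0.3 0 0 0; 0 -0.04 0.7 0 0 0; 0 -0.06 1.1 0 0 0; 0 -0.06 1.4 0 0 0; 0 -0.06 1.55 0 0 0; 0 -0.06 1.62 0 0 0; 0 -0.06 1.65 0 0 0; 0 -0.06 1.65 0 0 0"
}}

```text
time_s: 3.3
ee_pos: [0.5411, -0.1994, 0.1274]
eef_rot: [-0.065, 0.998, -0.0, 0.0]
contact_force: [-0.3, 0.9, 1.0]
opening: 0.002
gripper_force: 0.0
```

Emit:
{"api": "servo_tool", "payload": {
  "moves": "0 0 0.03 0 0 0; 0 0 0.06 0 0 0; 0 0 0.09 0 0 0; 0 0 0.12 0 0 0; 0 0 0.15 0 0 0; 0 0 0.18 0 0 0; 0 0 0.2 0 0 0; 0 0 0.2 0 0 0"
}}

```text
time_s: 4.3
ee_pos: [0.5409, -0.1994, 0.115]
eef_rot: [-0.065, 0.998, -0.0, 0.0]
contact_force: [-1.8, -0.1, 3.6]
opening: 0.001
gripper_force: 1.7
```

```bash
python3 -c "
from h import *
where(goal=(-.165,-.145,.0345))"
```

```text
t 4.3 tip in org [-0.1657 -0.1468  0.042 ] F org [-1.78  0.17  3.63] open 0.001
turn units [-0.  0. -0.]
shift units [-0.01  0.03  0.13]
```

Emit:
{"api": "servo_tool", "payload": {
  "moves": "0 0 0.03 0 0 0; 0 0 0.06 0 0 0; 0 0 0.09 0 0 0; 0 0 0.12 0 0 0; 0 0 0.13 0 0 0; 0 0 0.13 0 0 0; 0 0 0.13 0 0 0; 0 0 0.13 0 0 0"
}}

```text
time_s: 5.3
ee_pos: [0.5409, -0.1994, 0.1073]
eef_rot: [-0.065, 0.998, -0.0, 0.0]
contact_force: [-2.3, 0.2, 6.1]
opening: -0.002
gripper_force: 3.1
```

```bash
python3 -c "
from h import *
import cv2
where(goal=(-.025,-.145,.0345))
w=cv2.resize(bot.grab_frame('wrist')[:,:,::-1],(400,300))
c=cv2.resize(bot.grab_frame('scene')[200:350,120:320,::-1],(400,300))
cv2.imwrite('pics/m2.png',cv2.hconcat([w,c]))
"
```

```text
t 5.3 tip in org [-0.1657 -0.1468  0.0343] F org [-2.29  0.53  6.09] open -0.002
turn units [-0.  0. -0.]
shift units [-2.34  0.03 -0.  ]
```

View pics/m2.png

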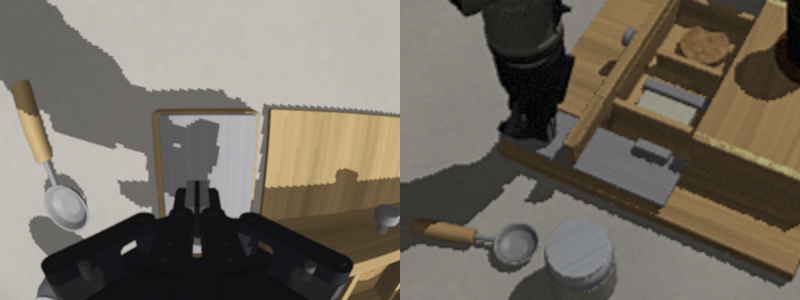

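Emit:
{"api": "servo_tool", "payload": {
  "moves": "-0.1 0.01 0.01 0 0 0; -0.25 0.01 0.02 0 0 0; -0.4 0.01 0.02 0 0 0; -0.6 0.02 0.02 0 0 0; -0.75 0.02 0.02 0 0 0; -0.9 0.02 0.02 0 0 0; -1.0 0.02 0.02 0 0 0; -1.1 0.02 0.02 0 0 0"
}}

```text
time_s: 6.4
ee_pos: [0.6052, -0.1896, 0.1057]
eef_rot: [-0.065, 0.998, 0.0, -0.002]
contact_force: [-6.4, -0.6, 6.2]
opening: -0.001
gripper_force: 3.3
```

```bash
python3 -c "
from h import *
where(goal=(-.025,-.145,.034))"
```

```text
t 6.4 tip in org [-0.1009 -0.1454  0.0327] F org [-6.38  0.26  6.22] open -0.001
turn units [ 0.01 -0.02 -0.  ]
shift units [-1.27  0.01 -0.03]
```

Emit:
{"api": "servo_tool", "payload": {
  "moves": "-0.1 0 0 0 0 0; -0.25 0 0 0 0 0; -0.4 0 0 0 0 0; -0.55 0 0 0 0 0; -0.7 0 0 0 0 0; -0.8 0 0 0 0 0; -0.9 0 0 0 0 0; -1.0 0 0 0 0 0"
}}

```text
time_s: 7.4
ee_pos: [0.6647, -0.1818, 0.1057]
eef_rot: [-0.065, 0.998, 0.0, -0.002]
contact_force: [-6.8, 0.1, 7.0]
opening: -0.0
gripper_force: 3.3
```

```bash
python3 -c "
from h import *
import cv2
where(goal=(-.025,-.145,.034))
w=cv2.resize(bot.grab_frame('wrist')[:,:,::-1],(400,300))
c=cv2.resize(bot.grab_frame('scene')[200:350,170:370,::-1],(400,300))
cv2.imwrite('pics/m3.png',cv2.hconcat([w,c]))
"
```

```text
t 7.4 tip in org [-0.0409 -0.1455  0.0327] F org [-6.69  0.94  6.99] open -0.0
turn units [ 0.01 -0.02 -0.  ]
shift units [-0.26  0.01 -0.02]
```

View pics/m3.png

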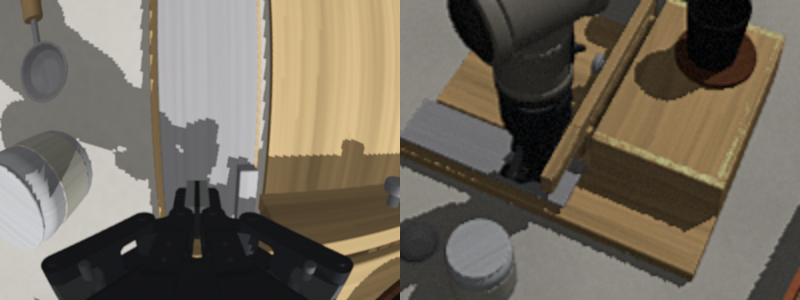

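The ridge is visible in front of the board, so the drawer has passed over it. I'll push slowly to the end stop.

Emit:
{"api": "servo_tool", "payload": {
  "moves": "-0.04 0 0 0 0 0; -0.08 0 0 0 0 0; -0.12 0 0 0 0 0; -0.16 0 0 0 0 0; -0.19 0 0 0 0 0; -0.21 0 0 0 0 0; -0.23 0 0 0 0 0; -0.23 0 0 0 0 0"
}}

```text
time_s: 8.5
ee_pos: [0.6785, -0.1801, 0.1058]
eef_rot: [-0.065, 0.998, 0.0, -0.001]
contact_force: [-5.7, 0.2, 6.2]
opening: 0.002
gripper_force: 3.3
```

Emit:
{"api": "servo_tool", "payload": {
  "moves": "-0.005 0 0 0 0 0; -0.01 0 0 0 0 0; -0.015 0 0 0 0 0; -0.02 0 0 0 0 0; -0.025 0 0 0 0 0; -0.03 0 0 0 0 0; -0.035 0 0 0 0 0; -0.04 0 0 0 0 0"
}}

```text
time_s: 9.5
ee_pos: [0.6789, -0.1801, 0.1057]
eef_rot: [-0.065, 0.998, 0.001, -0.004]
contact_force: [-17.1, -0.2, 11.7]
opening: 0.003
gripper_force: 3.3
```

It is at the end stop: the force rose to 17 N with almost no travel. I'll ease off slightly and lift straight up.

Emit:
{"api": "servo_tool", "payload": {
  "moves": "0.03 0 0 0 0 0; 0.06 0 0 0 0 0; 0.06 0 -0.08 0 0 0; 0.08 0 -0.16 0 0 0; 0.1 0 -0.3 0 0 0; 0.1 0 -0.7 0 0 0; 0.1 0 -1.2 0 0 0; 0.1 0 -1.8 0 0 0"
}}

```text
time_s: 10.5
ee_pos: [0.675, -0.1803, 0.2136]
eef_rot: [-0.065, 0.998, 0.001, -0.001]
contact_force: [-0.1, 0.3, 0.3]
opening: -0.001
gripper_force: 0.0
```

Emit:
{"api": "servo_tool", "payload": {
  "moves": "0.4 0 -0.2 0 0 0; 0.9 0 -0.4 0 0 0; 1.5 0 -0.6 0 0 0; 2.1 0 -0.8 0 0 0; 2.6 0 -0.9 0 0 0; 3.0 0 -1.0 0 0 0; 3.2 0 -1.0 0 0 0; 3.2 0 -1.0 0 0 0"
}}

```text
time_s: 11.5
ee_pos: [0.4851, -0.2055, 0.2737]
eef_rot: [-0.065, 0.998, 0.0, -0.0]
contact_force: [0.2, -0.6, -0.5]
opening: 0.001
gripper_force: 0.0
```

```bash
python3 -c "
from h import *
import cv2
where()
a=cv2.resize(bot.grab_frame('scene')[150:350,120:387,::-1],(400,300),interpolation=cv2.INTER_CUBIC)
w=cv2.resize(bot.grab_frame('top')[70:270,140:407,::-1],(400,300),interpolation=cv2.INTER_CUBIC)
cv2.imwrite('pics/m4.png',cv2.hconcat([a,w]))
"
```

```text
t 11.5 tip in org [-0.2219 -0.1456  0.2007] F org [ 0.08 -0.58 -0.5 ] open 0.001
turn units [ 0.   -0.   -0.01]
```

View pics/m4.png

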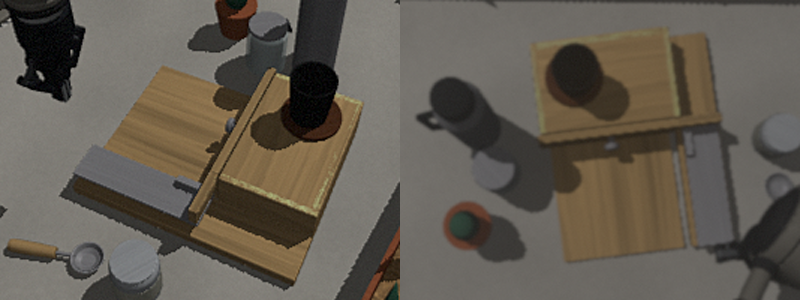

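The drawer is shut against the housing. The bar is up, with its ridge at about (187,183) px just in front of the board, and nothing else has moved.

```bash
python3 -c "
from cell import bot
print(bot.close_job())"
```

```text
the job is handed in; nothing more can be done
None
```

I pressed the stop bar down, pushed the drawer shut over the ridge and let go. The last pictures show the drawer shut, the bar sprung up in front of it and the other things still in place; the job was handed in after about 12 s, but no verdict came back.

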